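Hang the rinsed bottle on the drying peg

TASK

The square wide-mouth bottle standing in the ultrasonic cleaner's tank has been rinsed. Take it out and put it upside down on the free peg of the drip tray to dry, the peg up its neck and its mouth sitting squarely on the peg's collar. Do not drop it or force it down, and leave everything else where it is.

Things in the scene. Friction and masses are not known exactly. Their poses are not given: they have to be found in the camera images.
- bottle: Rinsed bottle: white plastic, uncapped, hollow, about 70 g. Square body 52 x 52 x 62 mm, sloping shoulder to 70 mm, then a round neck 28 mm thick and 28 mm long; 98 mm tall. Origin: centre of its bottom; z towards the mouth, x and y normal to the flat sides. Starts upright in the tank, only the neck above its rim. To turn it over, lay it on a flat side on the bench and take it again by the body.
- bottle_mouth (a point): Centre of the bottle's mouth, in the plane of the rim, 98 mm from the bottom; the bore of the neck is 21 mm wide and opens into the hollow body.
- cleaner: Ultrasonic cleaner, fixed: white housing 175 (x) x 200 (y) x 120 mm high, panel towards the robot, no lid, dry. Origin: centre of its underside. Steel tank centred in it, 135 (x) x 150 mm (y), open above, floor 55 mm and rim 120 mm above the bench. It stands left of the robot with the drip tray right, or the reverse; between them the bench is free from 0.40 to 0.56 m ahead, over 0.25 m of width.
- free_peg: The one empty drying peg of the three in the drip tray, grey plastic, fixed, upright; any of the three places. Origin at the centre of its foot, on the tray's floor 4 mm above the bench. Foot 48 mm wide; collar 36 mm wide with a flat top 30 mm above the origin; above the collar a round-tipped rod 14 mm thick reaches 81 mm above the origin.
- peg_seat (a point): Centre of the flat top of the free peg's collar, where the bottle's rim must sit.
- peg_tip (a point): Top of the free peg's rod, 51 mm above the collar's top.
- drip_tray: Steel drip tray, fixed, 290 mm (x) x 112 mm (y), rim 12 mm high. Origin at the centre of its underside, x along its length. The three pegs stand in a row on its x axis, 95 mm apart, the middle one at the centre.
- round_bottle_1: Small round bottle already drying mouth down on another peg: cloudy plastic, body 44 mm across, 68 mm tall, its top 102 mm above the bench. Origin at the centre of its mouth, resting on the collar. Leave alone.
- round_bottle_2: The same, on the remaining peg. Leave alone.
- capped_bottle: A square white bottle of the same body, closed with a screw cap 34 mm across, 96 mm tall, standing on the bench. Origin at its bottom centre. Leave alone.
- powder_pot_1: White pot, 54 mm across, 38 mm tall, on the bench. Origin at its bottom centre. Leave alone.
- powder_pot_2: White pot with a metal lid, 54 mm across, 38 mm tall, on the bench. Origin at its bottom centre. Leave alone.
- plaster_cast: Plaster jaw cast, about 70 x 68 mm, 28 mm tall, on the bench. Origin at its bottom. Leave alone.
- small_dish: White cup-shaped dish, 36 mm across, 22 mm tall, on the tank's floor beside the bottle. Origin at its bottom centre. Leave alone.
- dropper_bottle: Cloudy dropper bottle with a pointed nozzle, 42 mm across, 92 mm tall, on the bench. Origin at its bottom centre. Leave alone.
Mind the look-alikes: they are no part of the job. Leave any orange look-alike of the bottle alone.

How it is judged:
By the outcome, as a careful person would: the job done as asked, in the order asked, and still so for the second after the job is handed in, with the robot touching nothing.
It also fails if it takes over 72 s, if anything falls off the work surface, if the arm or the gripper's body presses on something with over 40 N, if the wrist force passes 120 N, or if a joint passes its speed limit or range.

ROBOT

A 6-joint arm with a two-finger parallel gripper is mounted at the origin on the work surface. World frame = base frame: x ahead of the robot, y to its left, z up, the work surface at z = 0. Lengths are in m, angles in rad, forces in N, time in s.
With the tool pointing down it reaches from about 0.375 to 0.925 m from the base axis. Payload 5.7 kg.
Tool frame: the origin (TCP) lies at the very end of the fingers, on their centre line; the grasp point (between the pads) lies 19 mm behind it (grip_depth is the distance from the TCP to the grasp point, in m); z points along the fingers, y is the line along which they close (so a half turn about z gives the same grasp; the last joint's range is limited). The gripper opens to 88 mm and grips with 3 to 60 N. Pads are 20 mm wide; open, the fingers measure 115 mm over their backs; the gripper's body (75 mm by 178 mm) begins 61 mm behind the grasp point.
Start: joints at [-1.41, 0.359, 1.51, -0, 1.272, -0.115], TCP at [0.163, -0.577, 0.223] pointing down, gripper open.
Joint ranges: [-2.97, 2.97], [-1.01, 2.36], [0.21, 2.38], [-0.96, 4.11], [0.2, 2.71], [-2.98, 2.98]. Speed limits (rad/s): [2.39, 2.39, 3.14, 3.14, 3.14, 3.14].

INTERFACE

Orientations are given as a unit quaternion [x, y, z, w].
In Python, from rig import observe, snapshot, calibration, finish_job, grip_depth gives the robot as it stands.
- The arm moves only by the tool send_rows, never from a script. Its argument "steps" is a list of rows, each a list of 7 numbers: the turn, a rotation vector about the tool's x, y, z in rad, then the shift along the tool's x, y, z in mm, then the opening, from 0 (shut) to 1 (fully open). A call has exactly 5 rows; each row shifts and turns the commanded pose from where the row before left it, along the tool's axes as they then stand; what a row does not reach is not made up. A row lasts 1/10 s, in which the tool goes at most 50 mm and 8.59 degrees, less where a joint would pass 70% of its speed; a pose out of reach is approached as far as the arm can. A call is refused whole if a number of a shift passes 50 or a number of a turn 0.15, either way. A call with a gripper value outside its range is refused whole. The fingers move at their own pace and stop on an object; "newtons" is the grip in N (left out, the last holds). Time passes only in rows, so rows that do not move let the fingers close, or fill a call up. It gives the time, the measured TCP pose, the force, the opening and the grip force at its end, in the units of the state.
- observe(): the state, without advancing time (a new reading comes with each control period).
- snapshot(name): name is "scene" or "top" or "wrist"; returns (picture, depth): 420x560x3 uint8, red, green, blue; 420x560 float32, m along the optical axis (not along the pixel's ray), 0 where there is no reading.
- calibration(name): a dict with "camera_matrix" (3x3 intrinsics, pixels), "pose" (4x4, takes a point from camera to world coordinates); the wrist camera has in their place "T_tool_cam" (4x4, takes a point from camera to tool coordinates, whose origin is the TCP and whose axes are the flange's). Camera axes: x right, y down, z forward; pixel columns grow to the right and rows downward; lengths in m; the calibration is good to about 2 mm. A picture is of the moment at which its call begins: read the wrist's pose just before it. calibration takes no time and is no camera call.
- finish_job(): hands the job in; it is judged then, once.
The state is a dict: "time_s": time; "qpos": joint angles; "joint_velocities": joint speeds; "tau": joint torques, N m; "position": TCP position; "tool_rot": TCP orientation; "wrist_force": force on the tool from outside, world axes, zero at the start; "ft_torque": the same for the moment, N m; "opening": finger opening in m; "gripper_force": force on a finger pad.
Only numpy, scipy, OpenCV 4.12 (cv2) and the standard library are available. Lean on these libraries where they do the work, as an engineer would, in place of code of your own. Each camera call takes 0.05 s, during which the arm holds its last target. There are 200 camera calls.

## Working session

There is one attempt and no reset: what is moved stays moved. The work goes in short steps, Python scripts to look and compute and a tool call to move; the robot and the scene stay as the last step left them, time stands still between calls to the robot, and variables do not carry over. Pictures are saved under pics/ and viewed, at most 13 in all, crops included, and the job is handed in when it is done.

Besides the shell and the picture viewer there is one more tool, called after ">>>" as a command line: name --pt "numbers of a row" for each row, then --argument value for the rest. send_rows: Moves the arm, as the interface text tells. Its arguments: {"type":"object","properties":{"steps":{"type":"array"},"newtons":{"type":"number"}},"required":["steps"]}

```bash
ls; mkdir -p pics
python3 - <<'E'
from rig import *
import cv2,numpy as np
print(observe(),grip_depth)
for n in ("scene","top"):
    p,d=snapshot(n); np.savez(n+".npz",p=p,d=d); cv2.imwrite(f"pics/{n}.png",p[...,::-1]); print(n,calibration(n))
print(calibration("wrist"))
E
```

```text
pics
{'time_s': 0.0, 'qpos': array([-1.41012665e+00,  3.59494185e-01,  1.51145801e+00,  2.98495280e-06,
        1.27248388e+00, -1.15067270e-01]), 'joint_velocities': array([-0.00088901, -0.0017831 , -0.00039527,  0.00099626, -0.00036351,
       -0.00036696]), 'tau': array([ 9.24438355e-04, -5.15364897e+01, -2.70718485e+01,  6.77037332e-02,
        3.50027683e-02, -1.64579992e-04]), 'position': array([ 0.16325291, -0.57663206,  0.2218063 ]), 'tool_rot': array([ 9.90510826e-01,  1.37431632e-01, -1.95884597e-05, -9.21501513e-04]), 'wrist_force': array([-0.29169251, -0.58732169, -0.49162965]), 'ft_torque': array([-0.02608485, -0.01980574, -0.00394493]), 'gripper_force': 0.0, 'opening': 0.0878346734939222} 0.0187
scene {'camera_matrix': array([[395.44700327,   0.        , 279.32473237],
       [  0.        , 395.44700327, 214.31341318],
       [  0.        ,   0.        ,   1.        ]]), 'pose': array([[-0.46033449,  0.67577002, -0.57569701,  1.18486727],
       [ 0.88774228,  0.35217434, -0.29645722,  0.3420318 ],
       [ 0.00240881, -0.64754005, -0.76202761,  0.90183423],
       [ 0.
[... 311 characters left out ...]
911593,  0.04166588, -0.00559643,  0.03097817],
       [-0.00386082, -0.22349777, -0.97469679,  1.27918083],
       [ 0.        ,  0.        ,  0.        ,  1.        ]])}
{'camera_matrix': array([[375.04666674,   0.        , 278.06422048],
       [  0.        , 375.04666674, 205.22847453],
       [  0.        ,   0.        ,   1.        ]]), 'T_tool_cam': array([[ 4.45903698e-04, -9.63012493e-01, -2.69456377e-01,
         7.25633181e-02],
       [ 9.99996305e-01, -2.93203446e-04,  2.70270327e-03,
        -1.14973650e-03],
       [-2.68174255e-03, -2.69456587e-01,  9.63008804e-01,
        -1.61922461e-01],
       [ 0.00000000e+00,  0.00000000e+00,  0.00000000e+00,
         1.00000000e+00]])}
```

View pics/scene.png

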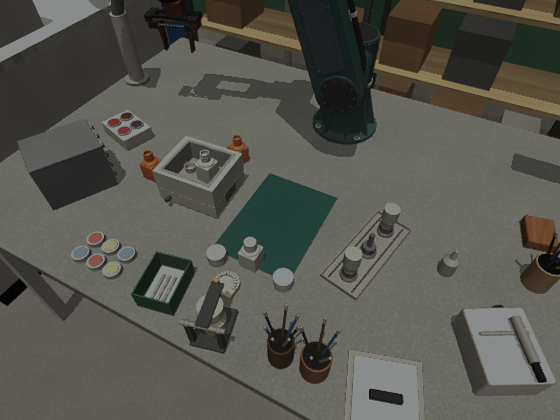

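View pics/top.png

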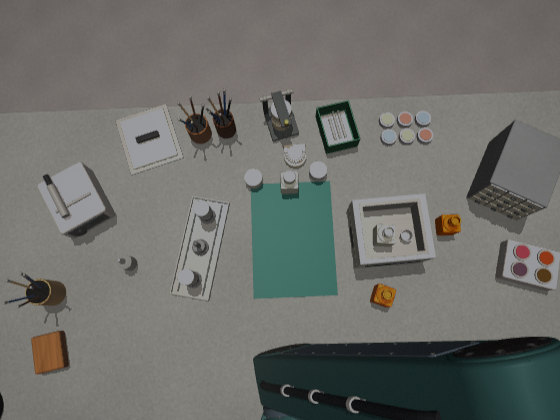

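Scene: the cleaner is on the robot's right. The top view shows the bottle neck at about (385,234) and the dish at (405,237). The free peg is the middle one at (199,246), between round bottles at (204,210) and (188,278). The bench between cleaner and tray is clear. Next I measure with depth from both cameras.

```bash
cat > h.py <<'E'
import numpy as np,cv2
from rig import *
from scipy.spatial.transform import Rotation as R
def cloud(d,K,T):
    v,u=np.indices(d.shape); K=np.asarray(K)
    P=np.stack([(u-K[0,2])/K[0,0]*d,(v-K[1,2])/K[1,1]*d,d],-1)
    W=P@T[:3,:3].T+T[:3,3]; W[d<=0]=np.nan; return W
def fixed(n,load=False):
    if load: z=np.load(n+".npz"); p,d=z['p'],z['d']
    else: p,d=snapshot(n)
    c=calibration(n); return p,cloud(d,c['camera_matrix'],c['pose'])
def toolT(o):
    T=np.eye(4);T[:3,:3]=R.from_quat(o['tool_rot']).as_matrix();T[:3,3]=o['position'];return T
def wrist():
    o=observe();p,d=snapshot('wrist');c=calibration('wrist')
    return p,cloud(d,c['camera_matrix'],toolT(o)@c['T_tool_cam']),o
def sel(W,x,y,z,r):
    return (np.hypot(W[...,0]-x,W[...,1]-y)<r)&(W[...,2]>z[0])&(W[...,2]<z[1])
E
python3 - <<'E'
from h import *
for n in("scene","top"):
    p,W=fixed(n,True)
    print(n,'bench z',np.nanmedian(W[sel(W,.48,0,(-.05,.05),.06)][:,2]))
    if n=="top":
        for px in((234,385),(237,405),(246,199),(210,204),(278,188),(234,381),(229,392)): print(px,W[px].round(4))
    # crude clusters
    for name,c,z,r in(("neck",(.52,-.22),(.138,.165),.05),("should",(.52,-.22),(.095,.13),.03),("pegtip",(.5,.22),(.055,.095),.045),("rb",(.5,.22),(.09,.115),.16),("rim",(.53,-.24),(.112,.126),.18)):
        Q=W[sel(W,*c,z,r)]
        print(name,len(Q),Q.mean(0).round(4) if len(Q) else '',np.ptp(Q,0).round(4) if len(Q) else '', Q[:,2].max().round(4) if len(Q) else '')
p=[]
for n,(x,y) in(("scene",(160,130)),("top",(345,185))):
    im=np.load(n+".npz")['p'][y:y+90,x:x+100,::-1]; p.append(cv2.resize(im,None,fx=4,fy=4,interpolation=cv2.INTER_CUBIC))
cv2.imwrite("pics/crop1.png",np.clip(np.hstack(p)*1.5,0,255))
E
```

```text
scene bench z 0.00041763293643914956
neck 89 [ 0.5142 -0.246   0.1471] [0.0283 0.0279 0.0168] 0.1549
should 188 [ 0.5209 -0.2292  0.1134] [0.0487 0.0574 0.0338] 0.1289
pegtip 0   
rb 452 [0.5288 0.2681 0.1002] [0.2298 0.0847 0.0156] 0.1057
rim 1671 [ 0.5318 -0.2596  0.1192] [0.1894 0.2081 0.014 ] 0.126
top bench z 0.00011308928820863429
(234, 385) [ 0.5031 -0.2351  0.1541]
(237, 405) [ 0.5082 -0.3123  0.0605]
(246, 199) [0.5088 0.2651 0.0505]
(210, 204) [0.5999 0.2418 0.1011]
(278, 188) [0.4164 0.2847 0.1001]
(234, 381) [ 0.5083 -0.2311  0.1263]
(229, 392) [ 0.516  -0.2553  0.1509]
neck 104 [ 0.5095 -0.2464  0.1468] [0.0255 0.0278 0.0168] 0.1551
should 151 [ 0.5137 -0.2271  0.1172] [0.0438 0.0542 0.0333] 0.1294
pegtip 0   
rb 428 [0.5075 0.2708 0.101 ] [0.228  0.0845 0.0171] 0.1082
rim 2435 [ 0.5198 -0.2638  0.1194] [0.1844 0.2094 0.0139] 0.126[ WARN:0@0.460] global loadsave.cpp:1063 imwrite_ Unsupported depth image for selected encoder is fallbacked to CV_8U.
```

View pics/crop1.png

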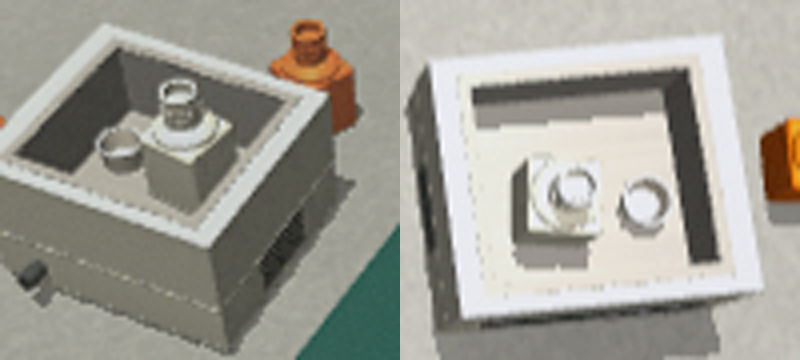

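The left crop shows the bottle neck at (180,95) and the dish at (120,148). The bottle's sides are nearly parallel to the tank. Neck centre is about (0.512, -0.247), rim z 0.155 (expected 0.153). I'll move the wrist camera above it.

>>> send_rows --pt "0 0 0.138 0 0 -34 1" --pt "0 0 0.138 0 0 -34 1" --pt "0 0 0 36 -33 0 1" --pt "0 0 0 36 -33 0 1" --pt "0 0 0 36 -33 0 1"

```text
time_s: 0.6
position: [0.2721, -0.4772, 0.2906]
tool_rot: [1.0, -0.001, 0.0, -0.0]
wrist_force: [1.1, -0.1, -0.0]
opening: 0.0879
gripper_force: 0.0
```

>>> send_rows --pt "0 0 0 36 -33 0 1" --pt "0 0 0 36 -33 0 1" --pt "0 0 0 36 -33 0 1" --pt "0 0 0 36 -33 0 1" --pt "0 0 0 36 -33 0 1"

```text
time_s: 1.1
position: [0.4524, -0.3116, 0.2904]
tool_rot: [1.0, -0.0, -0.0, -0.0]
wrist_force: [-0.3, -1.2, 0.7]
opening: 0.0878
gripper_force: 0.0
```

>>> send_rows --pt "0 0 0 36 -33 0 1" --pt "0 0 0 36 -33 0 1" --pt "0 0 0 0 0 0 1" --pt "0 0 0 0 0 0 1" --pt "0 0 0 0 0 0 1"

```text
time_s: 1.6
position: [0.5226, -0.2479, 0.2903]
tool_rot: [1.0, -0.0, -0.001, -0.0]
wrist_force: [-0.7, -0.0, -0.4]
opening: 0.088
gripper_force: 0.0
```

Run:
```python
from h import *
p,W,o=wrist(); np.savez("w1.npz",p=p,W=W)
print(o['qpos'].round(3),o['position'],R.from_quat(o['tool_rot']).as_matrix().round(3))
cv2.imwrite("pics/w1.png",p[...,::-1])
for z in((.15,.158),(.14,.15),(.13,.14),(.110,.118)):
    Q=W[sel(W,.512,-.247,z,.04)]
    if len(Q): print(z,len(Q),((Q.max(0)+Q.min(0))/2).round(4),np.ptp(Q,0).round(4),np.median(Q,0).round(4))
Q=W[sel(W,.512,-.247,(.105,.122),.045)]
print(len(Q),cv2.minAreaRect((Q[:,:2]*1000).astype(np.float32)))
```

```text
[-5.620e-01  2.750e-01  1.464e+00 -1.000e-03  1.404e+00  1.009e+00] [ 0.52255191 -0.24791227  0.29030966] [[ 1.    -0.001 -0.001]
 [-0.001 -1.     0.   ]
 [-0.001 -0.    -1.   ]]
(0.15, 0.158) 387 [ 0.5106 -0.2479  0.1524] [0.0273 0.0266 0.0047] [ 0.5104 -0.2479  0.1528]
(0.14, 0.15) 576 [ 0.5123 -0.2484  0.1451] [0.025  0.0282 0.0098] [ 0.5105 -0.2479  0.1433]
(0.13, 0.14) 46 [ 0.5195 -0.2479  0.1353] [0.011  0.0278 0.009 ] [ 0.5232 -0.2466  0.1368]
(0.11, 0.118) 937 [ 0.5107 -0.2481  0.1141] [0.0549 0.0551 0.0079] [ 0.5249 -0.248   0.1159]
1454 ((510.4605407714844, -248.16134643554688), (51.94361877441406, 52.15886306762695), 84.67223358154297)
```

View pics/w1.png

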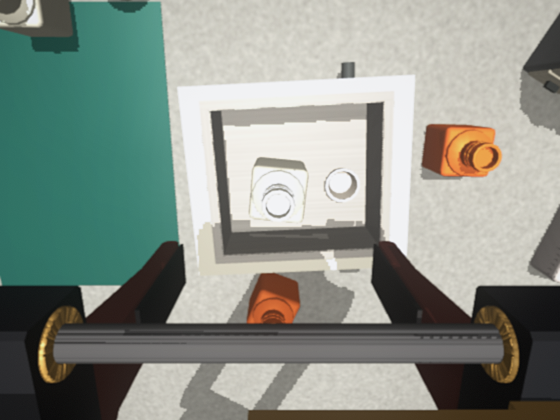

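The wrist view shows the neck at (278,203) and the dish at (340,185). The measured bottle axis is (0.5105, -0.248), rim z 0.153, body 52 x 52 mm with yaw -5.3°, all matching the text. I'll take the neck with the tool tilted 45° in the bottle's own plane.

>>> send_rows --pt "0 0 0.0925 0 0 0 1" --pt "0 -0.131 0 0 0 0 1" --pt "0 -0.131 0 0 0 0 1" --pt "0 -0.131 0 0 0 0 1" --pt "0 -0.131 0 0 0 0 1"

```text
time_s: 2.15
position: [0.5229, -0.2491, 0.2918]
tool_rot: [0.964, -0.046, -0.26, -0.012]
wrist_force: [0.2, -0.9, -0.4]
opening: 0.0877
gripper_force: 0.0
```

>>> send_rows --pt "0 -0.131 0 0 0 0 1" --pt "0 -0.131 0 0 0 0 1" --pt "0 0 0 20 0 25 1" --pt "0 0 0 20 0 25 1" --pt "0 0 0 0 0 0 1"

```text
time_s: 2.65
position: [0.5136, -0.2472, 0.223]
tool_rot: [0.921, -0.043, -0.386, -0.02]
wrist_force: [-0.7, 0.2, 0.0]
opening: 0.0876
gripper_force: 0.0
```

```bash
cat >> h.py <<'E'
def go(target,o=None):
    "mm shift in tool axes to bring TCP to target"
    o=o or observe(); T=toolT(o); return (T[:3,:3].T@(np.array(target)-T[:3,3])*1000).round(1)
E
python3 - <<'E'
from h import *
o=observe(); print(o['qpos'].round(3),o['position'],R.from_quat(o['tool_rot']).as_matrix().round(3)); print(go([.5035,-.2473,.136]))
E
```

```text
[-0.419  0.784  1.018 -0.262  2.091  1.205] [ 0.51364535 -0.24723928  0.22298931] [[ 0.698 -0.095 -0.709]
 [-0.064 -0.995  0.07 ]
 [-0.713 -0.003 -0.701]]
[54.9  1.3 68.2]
```

>>> send_rows --pt "0 0 0 18 0.3 23 1" --pt "0 0 0 18 0.5 23 1" --pt "0 0 0 19 0.5 22 1" --pt "0 0 0 0 0 0 1" --pt "0 0 0 0 0 0 1"

```text
time_s: 3.15
position: [0.507, -0.2481, 0.1418]
tool_rot: [0.923, -0.043, -0.382, -0.018]
wrist_force: [0.4, -0.3, 0.5]
opening: 0.0875
gripper_force: 0.0
```

Run:
```python
from h import *
o=observe(); print(go([.5035,-.2473,.136]))
p,W,o=wrist(); cv2.imwrite("pics/w2.png",p[...,::-1])
Q=W[sel(W,.5105,-.248,(.147,.16),.03)]
print(len(Q),((Q.max(0)+Q.min(0))/2).round(4))
```

```text
[ 1.6 -0.4  6.6]
1658 [ 0.5119 -0.2471  0.1503]
```

View pics/w2.png

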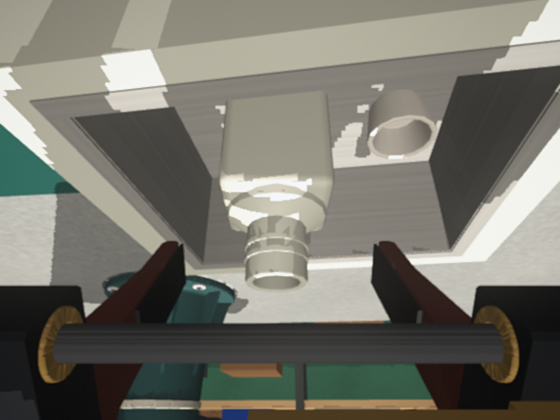

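The neck stands centred between the fingers, at about (278,255) with the fingertips at 183 and 375. The tool is still 6.6 mm short along its axis, so I finish the approach and close.

>>> send_rows --pt "0 0 0 1.6 0 6.5 1" --pt "0 0 0 0 0 0 0" --pt "0 0 0 0 0 0 0" --pt "0 0 0 0 0 0 0" --pt "0 0 0 0 0 0 0" --newtons 20

```text
time_s: 3.7
position: [0.5037, -0.2468, 0.1346]
tool_rot: [0.923, -0.043, -0.382, -0.018]
wrist_force: [-0.7, -0.2, 0.2]
opening: 0.0594
gripper_force: 0.0
```

>>> send_rows --pt "0 0 0 0 0 0 0" --pt "0 0 0 0 0 0 0" --pt "0 0 0 0 0 0 0" --pt "0 0 0 0 0 0 0" --pt "0 0 0 0 0 0 0"

```text
time_s: 4.2
position: [0.5036, -0.2468, 0.1343]
tool_rot: [0.923, -0.043, -0.383, -0.018]
wrist_force: [1.5, -0.6, -1.0]
opening: 0.0268
gripper_force: 20.0
```

>>> send_rows --pt "0 0 0 -8 0 -8 0" --pt "0 0 0 -16 0 -16 0" --pt "0 0 0 -18 0 -18 0" --pt "0 0 0 -18 0 -18 0" --pt "0 0 0 -14 0 -14 0"

```text
time_s: 4.7
position: [0.5039, -0.2469, 0.2413]
tool_rot: [0.923, -0.043, -0.382, -0.017]
wrist_force: [0.4, -0.3, -0.4]
opening: 0.0267
gripper_force: 20.0
```

Run:
```python
from h import *
p,W,o=wrist(); print(o['position'],o['opening'],o['wrist_force'],R.from_quat(o['tool_rot']).as_matrix().round(3))
# bottle-wall points in tool frame
T=toolT(o); L=(W-T[:3,3])@T[:3,:3]
np.savez("w3.npz",p=p,L=L,W=W); cv2.imwrite("pics/w3.png",p[...,::-1])
m=sel(W,.51,-.247,(.13,.235),.05); Q=W[m]
print(len(Q),Q.min(0).round(4),Q.max(0).round(4))
```

```text
[ 0.50389848 -0.24692067  0.24133979] 0.026692328359789835 [ 0.41695332 -0.31220528 -0.41258465] [[ 0.705 -0.093 -0.703]
 [-0.066 -0.996  0.065]
 [-0.706  0.001 -0.708]]
16005 [ 0.4864 -0.2754  0.1628] [ 0.54   -0.2193  0.235 ]
```

View pics/w3.png

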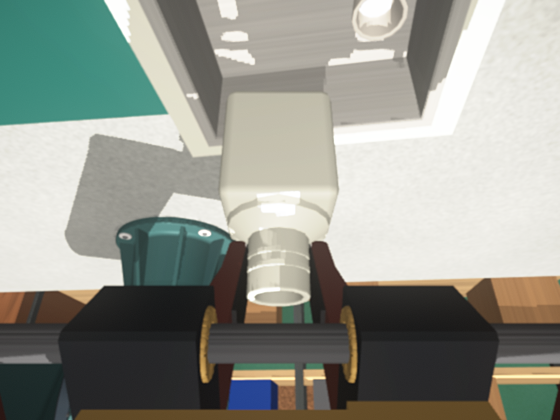

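Bottle held square and clear of the rim: it spans columns 220-338, and the tank is above it in the image. I fit the arm's kinematics from the states so far, so I can choose a lay-down spot the arm can reach.

```bash
cat > kin.py <<'E'
from h import *
from scipy.optimize import least_squares
def rz(a):return R.from_euler('z',a).as_matrix()
def ry(a):return R.from_euler('y',a).as_matrix()
def fk(q,P):
    a,h,l1,e,l2,L=P
    M=rz(q[0]);p=M@[a,0,h];M=M@ry(q[1]);p=p+M@[0,0,l1];M=M@ry(q[2]);p=p+M@[e,0,l2]
    M=M@rz(q[3])@ry(q[4]);p=p+M@[0,0,L];M=M@rz(q[5]+S);return p,M
S=-np.pi/2
lo=np.array([-2.97,-1.01,.21,-.96,.2,-2.98]);hi=np.array([2.97,2.36,2.38,4.11,2.71,2.98])
def ik(p,M,P,q0):
    def f(q):
        pp,MM=fk(q,P);return np.r_[(pp-p)*5,R.from_matrix(MM.T@M).as_rotvec()]
    s=least_squares(f,np.clip(q0,lo+.01,hi-.01),bounds=(lo,hi));return s.x,np.abs(s.fun).max()
E
cat > t.py <<'E'
from kin import *
import kin
o=observe()
qs=[[-1.41012665,.359494185,1.51145801,0,1.27248388,-.11506727],[-.562,.275,1.464,-.001,1.404,1.009],[-.419,.784,1.018,-.262,2.091,1.205],o['qpos']]
ps=[[.16325,-.57663,.2218],[.52255,-.24791,.29031],[.51364535,-.24723928,.22298931],o['position']]
Rm=toolT(o)[:3,:3]
f=lambda P:np.concatenate([fk(q,P)[0]-p for q,p in zip(qs,ps)])+0
g=lambda P:np.r_[f(P),1e-3*(P-np.array([0,.35,.4,0,.4,.25]))]
s=least_squares(g,[0,.35,.4,0,.4,.25]);print(s.x.round(4),np.abs(f(s.x)).max())
print(fk(qs[3],s.x)[1].round(3),Rm.round(3),o['qpos'].round(3))
np.save("P.npy",s.x)
E
python3 t.py
```

```text
[ 0.0685  0.1124  0.1621 -0.1847  0.4293  0.1008] 0.068863306663202
[[-0.707  0.093 -0.701]
 [ 0.068  0.996  0.064]
 [ 0.704 -0.002 -0.71 ]] [[ 0.707 -0.093 -0.701]
 [-0.068 -0.996  0.064]
 [-0.704  0.002 -0.71 ]] [-0.423  0.746  1.034 -0.269  2.098  1.196]
```

```bash
sed -i 's/^S=.*/S=np.pi\/2/' kin.py
cat >> t.py <<'E'
A=[];b=[]
for q,p in zip(qs,ps):
    M1=rz(q[0]);M2=M1@ry(q[1]);M3=M2@ry(q[2]);M4=M3@rz(q[3]);M5=M4@ry(q[4])
    A.append(np.c_[M1[:,0],M1[:,2],M2[:,2],M3[:,0],M3[:,2],M4[:,0]*0,M5[:,0],M5[:,2]]);b+=list(p)
A=np.vstack(A);b=np.array(b)
x,r,k,sv=np.linalg.lstsq(A,b,rcond=1e-3);print(x.round(4),np.abs(A@x-b).max(),k,sv.round(3))
# y-axis components
for q,p in zip(qs,ps):
    print((rz(q[0]).T@np.array(p)).round(4))
E
python3 t.py
```

```text
[ 0.0685  0.1124  0.1621 -0.1847  0.4293  0.1008] 0.068863306663202
[[ 0.707 -0.093 -0.701]
 [-0.068 -0.996  0.064]
 [-0.704  0.002 -0.71 ]] [[ 0.707 -0.093 -0.701]
 [-0.068 -0.996  0.064]
 [-0.704  0.002 -0.71 ]] [-0.423  0.746  1.034 -0.269  2.098  1.196]
[ 0.0047  0.1192  0.0765 -0.2348  0.4729 -0.     -0.0428  0.0541] 0.06797367194874898 7 [3.939 3.407 0.687 0.611 0.139 0.066 0.065 0.   ]
[0.5953 0.0689 0.2218]
[0.5743 0.0687 0.2903]
[ 0.5698 -0.0169  0.223 ]
[ 0.5618 -0.0186  0.2442]
```

```bash
sed -i 's/M4\[:,0\]\*0/M1[:,1]/; s/M5\[:,0\],M5/M5[:,0]*0,M5/' t.py
cat >> t.py <<'E'
from itertools import product
for wx in(0,1):
    pass
# regularised to a typical prior: M5x=0
g=np.array([0,.35,.4,0,.4,.07,0,.25])
lam=2e-3
x=np.linalg.solve(A.T@A+lam**2*np.eye(8),A.T@b+lam**2*g);print(x.round(4),np.abs(A@x-b).max())
E
python3 t.py | tail -6
```

```text
[-0.0014  0.2686  0.6119  0.114   0.4353  0.069   0.      0.3821] 0.0001712627566755609 7 [3.932 2.836 2.01  0.659 0.127 0.067 0.063 0.   ]
[0.5953 0.0689 0.2218]
[0.5743 0.0687 0.2903]
[ 0.5698 -0.0169  0.223 ]
[ 0.5618 -0.0186  0.2442]
[-0.0014  0.2686  0.6118  0.1139  0.4353  0.069   0.      0.382 ] 0.0001725198882649437
```

```bash
cat > kin.py <<'E'
from h import *
from scipy.optimize import least_squares
def rz(a):return R.from_euler('z',a).as_matrix()
def ry(a):return R.from_euler('y',a).as_matrix()
S=np.pi/2
def fk(q):
    M=rz(q[0]);p=M@[-.0014,.069,.2686];M=M@ry(q[1]);p=p+M@[0,0,.6119];M=M@ry(q[2]);p=p+M@[.114,0,.4353]
    w=p;M=M@rz(q[3])@ry(q[4]);p=p+M@[0,0,.3821];return p,M@rz(q[5]+S),w
lo=np.array([-2.97,-1.01,.21,-.96,.2,-2.98]);hi=np.array([2.97,2.36,2.38,4.11,2.71,2.98])
def ik(p,M,q0):
    def f(q):
        pp,MM,_=fk(q);return np.r_[(pp-p)*5,R.from_matrix(MM.T@M).as_rotvec()]
    best=None
    for d in(0,.8,-.8):
        s=least_squares(f,np.clip(np.array(q0)+[0,0,0,d,0,0],lo+.01,hi-.01),bounds=(lo,hi))
        e=np.abs(s.fun).max()
        if best is None or e<best[1]: best=(s.x,e)
        if e<1e-3: break
    return best
def ori(t,psi,sx=1):
    "tool tilted t from down, pointing toward azimuth psi; sx=1: tool x on the psi side"
    d=np.array([np.cos(psi),np.sin(psi),0]);u=np.array([0,0,1.])
    z=-np.cos(t)*u+np.sin(t)*d; x=sx*(np.cos(t)*d+np.sin(t)*u); return np.c_[x,np.cross(z,x),z]
E
cat > t2.py <<'E'
from kin import *
D=np.radians; q0=[0,.6,1.2,0,1.8,1.2]
seat=np.array([.509,.263,.034])
print("lay")
for bx in(.48,.5):
  for psi in range(-180,181,45):
    d=np.array([np.cos(D(psi)),np.sin(D(psi)),0]); c=np.array([bx,0,.026])
    M=ori(D(45),D(psi)); P=c-d*.039; p=P+.010*M[:,2]
    q,e=ik(p,M,q0); out=[f"{e:.3f}",str(q.round(2))]
    for be in(20,45):
      for sx in(1,-1):
        M=ori(D(-be),D(psi),sx); q,e=ik(c+[0,0,0]+.014*M[:,2],M,q0 if sx==1 else np.r_[q0[:5],-1.5]); out.append(f"{be},{sx}:{e:.3f} z{fk(q)[2][2]:.2f}")
    print(bx,psi,*out)
print("final")
for t in(45,60,70):
  for psi in range(-180,181,45):
    for sx in(1,-1):
      M=ori(D(t),D(psi),sx); q,e=ik(seat+[0,0,.068]+.019*M[:,2],M,q0 if sx==1 else np.r_[q0[:5],-1.5])
      if e<.01: print(t,psi,sx,q.round(2),fk(q)[2].round(2))
E
python3 t2.py
```

```text
lay
0.48 -180 0.000 [-0.09  0.93  1.26 -0.06  1.74 -1.64] 20,1:0.043 z0.38 20,-1:0.043 z0.38 45,1:0.213 z0.34 45,-1:0.213 z0.34
0.48 -135 0.978 [-0.23  0.53  2.21  0.54  0.2   2.98] 20,1:0.000 z0.37 20,-1:0.000 z0.37 45,1:0.000 z0.29 45,-1:0.000 z0.29
0.48 -90 0.613 [ 0.    0.49  1.92 -0.25  0.77  2.98] 20,1:0.000 z0.37 20,-1:0.000 z0.37 45,1:0.000 z0.29 45,-1:0.000 z0.29
0.48 -45 0.430 [ 0.09  0.41  2.18 -0.72  0.39  2.98] 20,1:0.000 z0.37 20,-1:0.000 z0.37 45,1:0.000 z0.29 45,-1:0.000 z0.29
0.48 0 0.298 [-0.23  0.46  2.38  2.59  0.21 -1.24] 20,1:0.000 z0.37 20,-1:0.000 z0.37 45,1:0.000 z0.29 45,-1:0.000 z0.29
0.48 45 0.000 [-0.88  0.7   2.32  1.36  0.8  -1.4 ] 20,1:0.000 z0.37 20,-1:0.000 z0.37 45,1:0.000 z0.29 45,-1:0.000 z0.29
0.48 90 0.000 [-0.68  0.75  1.8   0.62  1.22 -1.1 ] 20,1:0.000 z0.37 20,-1:0.000 z0.37 45,1:0.000 z0.29 45,-1:0.000 z0.29
0.48 135 0.000 [-0.39  0.88  1.41  0.27  1.6  -1.28] 20,1:0.000 z0.37 20,-1:0.029 z0.37 45,1:0.269 z0.36 45,-1:0.269 z0.36
0.48 180 0.000 [-0.09  0.93  1.26 -0.06  1.74 -1.64] 20,1:0.043 z0.38 20,-1:0.043 z0.38 45,1:0.213 z0.34 45,-1:0.2
[... 2189 characters left out ...]
0.28]
60 180 -1 [0.23 1.03 1.   0.23 2.13 1.81] [0.82 0.26 0.28]
70 -180 1 [ 0.22  1.13  0.91  0.28  2.29 -1.31] [0.85 0.26 0.23]
70 -180 -1 [0.22 1.13 0.91 0.28 2.29 1.83] [0.85 0.26 0.23]
70 -135 1 [ 0.52  1.15  0.86 -0.34  2.3  -1.9 ] [0.75 0.5  0.23]
70 -135 -1 [ 0.52  1.15  0.86 -0.34  2.3   1.24] [0.75 0.5  0.23]
70 -90 -1 [ 0.78  1.02  1.23 -0.77  1.88  0.95] [0.51 0.6  0.23]
70 0 1 [ 0.78  0.92  2.38  3.89  1.34 -1.45] [0.17 0.26 0.23]
70 90 1 [-0.29  0.85  1.92  1.18  1.35 -1.2 ] [ 0.51 -0.08  0.23]
70 135 1 [-0.06  0.98  1.34  0.7   1.85 -1.05] [0.75 0.02 0.23]
70 180 1 [ 0.22  1.13  0.91  0.28  2.29 -1.31] [0.85 0.26 0.23]
70 180 -1 [0.22 1.13 0.91 0.28 2.29 1.83] [0.85 0.26 0.23]
```

```bash
cat > t3.py <<'E'
from kin import *
D=np.radians; o=observe(); q=o['qpos']; p0=o['position']
c=np.array([.49,.05,.026])
def step(name,p,t,psi,sx=1):
    global q
    M=ori(D(t),D(psi),sx); qn,e=ik(np.array(p),M,q); print(name,np.round(p,3),t,psi,f"e{e:.4f}",qn.round(2),"dmax",np.abs(qn-q).max().round(2)); q=qn
for psi in(-5,15,35,55,75,90): step("yaw",p0,-45,psi)
for k in(.33,.66,1): step("trans",p0+(np.array([.49,.02,.28])-p0)*k,-45,90)
for t in(-30,-15,0,15,30,45): step("swing",[.49,.02,.28],t,90)
d=np.array([0,1,0]);M=ori(D(45),D(90))
step("lay",c-d*.039+.010*M[:,2],45,90)
step("back",c-d*.039+.010*M[:,2]-.12*M[:,2],45,90)
for t in(30,15,0,-15,-30): step("reg",[.49,.06,.2],t,90)
M=ori(D(-30),D(90)); g=c+.012*M[:,2]+[0,0.008,-.002]; step("grip",g,-30,90)
step("up",g+[0,0,.25],-30,90)
for t in(-15,0,15,30,45,60): step("swing",g+[0,0,.25],t,90)
s=np.array([.509,.263,.034]);M=ori(D(60),D(90))
step("above",s+[0,0,.068+.07]+.019*M[:,2],60,90)
step("seat",s+[0,0,.068]+.019*M[:,2],60,90)
E
python3 t3.py
```

```text
yaw [ 0.505 -0.247  0.244] -45 -5 e0.0000 [-0.42  0.75  1.03 -0.27  2.1   1.19] dmax 0.01
yaw [ 0.505 -0.247  0.244] -45 15 e0.0000 [-0.32  0.7   1.13 -0.43  1.97  0.96] dmax 0.23
yaw [ 0.505 -0.247  0.244] -45 35 e0.0000 [-0.22  0.62  1.28 -0.56  1.79  0.77] dmax 0.19
yaw [ 0.505 -0.247  0.244] -45 55 e0.0000 [-0.14  0.53  1.47 -0.68  1.57  0.62] dmax 0.22
yaw [ 0.505 -0.247  0.244] -45 75 e0.0000 [-0.1   0.42  1.67 -0.8   1.32  0.48] dmax 0.25
yaw [ 0.505 -0.247  0.244] -45 90 e0.0000 [-0.09  0.33  1.82 -0.9   1.12  0.38] dmax 0.21
trans [ 0.5   -0.159  0.256] -45 90 e0.0000 [ 0.08  0.32  1.79 -0.84  1.25  0.45] dmax 0.18
trans [ 0.495 -0.071  0.268] -45 90 e0.0000 [ 0.25  0.34  1.73 -0.77  1.39  0.53] dmax 0.17
trans [0.49 0.02 0.28] -45 90 e0.0000 [ 0.41  0.37  1.64 -0.71  1.53  0.59] dmax 0.16
swing [0.49 0.02 0.28] -30 90 e0.0000 [ 0.28  0.26  1.64 -0.51  1.42  0.4 ] dmax 0.2
swing [0.49 0.02 0.28] -15 90 e0.0000 [ 0.1   0.18  1.65 -0.27  1.35  0.17] dmax 0.24
swing [0.49 0.02 0.28] 0 90 e0.0000 [-0.1   0.15  1.66 -0.    1.34 -0.1 ] dmax 0.27
swing [0.49 0.02 0.28] 15 90 e0.000
[... 986 characters left out ...]
wing [0.49  0.052 0.264] -15 90 e0.0000 [ 0.16  0.21  1.66 -0.27  1.33  0.23] dmax 0.23
swing [0.49  0.052 0.264] 0 90 e0.0000 [-0.03  0.16  1.68 -0.    1.3  -0.03] dmax 0.27
swing [0.49  0.052 0.264] 15 90 e0.0000 [-0.24  0.18  1.7   0.26  1.34 -0.31] dmax 0.27
swing [0.49  0.052 0.264] 30 90 e0.0000 [-0.41  0.24  1.71  0.48  1.43 -0.54] dmax 0.23
swing [0.49  0.052 0.264] 45 90 e0.0000 [-0.55  0.35  1.73  0.65  1.55 -0.73] dmax 0.19
swing [0.49  0.052 0.264] 60 90 e0.0000 [-0.64  0.48  1.74  0.77  1.68 -0.88] dmax 0.15
above [0.509 0.279 0.162] 60 90 e0.0000 [-0.24  0.6   1.92  1.07  1.28 -0.93] dmax 0.4
seat [0.509 0.279 0.092] 60 90 e0.0000 [-0.24  0.73  1.93  1.12  1.21 -1.07] dmax 0.14
```

>>> send_rows --pt "0 0 0 -9 -44 0.5 0" --pt "0 0 0 -9 -44 0.5 0" --pt "0 0 0 -9 -44 0.5 0" --pt "0 0 0 -9 -44 0.5 0" --pt "0 0 0 -9 -44 0.5 0"

```text
time_s: 5.25
position: [0.4902, -0.023, 0.2694]
tool_rot: [0.923, -0.043, -0.382, -0.018]
wrist_force: [0.2, -0.2, -1.4]
opening: 0.0267
gripper_force: 20.0
```

>>> send_rows --pt "0 0 0 -9 -44 0.5 0" --pt "-0.098 0 -0.098 0 0 0 0" --pt "-0.098 0 -0.098 0 0 0 0" --pt "-0.098 0 -0.098 0 0 0 0" --pt "-0.098 0 -0.098 0 0 0 0"

```text
time_s: 5.75
position: [0.4884, 0.0199, 0.275]
tool_rot: [0.899, 0.214, -0.373, 0.088]
wrist_force: [-0.5, 0.1, -1.3]
opening: 0.0267
gripper_force: 20.0
```

>>> send_rows --pt "-0.098 0 -0.098 0 0 0 0" --pt "-0.098 0 -0.098 0 0 0 0" --pt "-0.098 0 -0.098 0 0 0 0" --pt "-0.098 0 -0.098 0 0 0 0" --pt "-0.098 0 -0.098 0 0 0 0"

```text
time_s: 6.25
position: [0.4882, 0.0202, 0.275]
tool_rot: [0.772, 0.507, -0.32, 0.21]
wrist_force: [-0.4, 0.1, 0.2]
opening: 0.0267
gripper_force: 20.0
```

>>> send_rows --pt "-0.098 0 -0.098 0 0 0 0" --pt "-0.098 0 -0.098 0 0 0 0" --pt "-0.098 0 -0.098 0 0 0 0" --pt "0 0 0 0 0 0 0" --pt "0 0 0 0 0 0 0"

```text
time_s: 6.75
position: [0.4878, 0.02, 0.2755]
tool_rot: [0.654, 0.652, -0.271, 0.27]
wrist_force: [-0.1, -0.1, -1.1]
opening: 0.0268
gripper_force: 20.0
```

Run:
```python
from kin import *
o=observe(); print(o['qpos'].round(3),o['position'],toolT(o)[:3,:3].round(3),o['opening'])
```

```text
[ 0.413  0.373  1.65  -0.704  1.518  0.603] [0.48776098 0.01996571 0.27550697] [[ 0.002  1.    -0.002]
 [ 0.708 -0.003 -0.707]
 [-0.707  0.    -0.708]] 0.026816424143199104
```

>>> send_rows --pt "0 0.131 0 0 0 0 0" --pt "0 0.131 0 0 0 0 0" --pt "0 0.131 0 0 0 0 0" --pt "0 0.131 0 0 0 0 0" --pt "0 0.131 0 0 0 0 0"

```text
time_s: 7.25
position: [0.4902, 0.0193, 0.2766]
tool_rot: [0.707, 0.704, -0.043, 0.045]
wrist_force: [-0.3, -0.2, -1.4]
opening: 0.0263
gripper_force: 20.0
```

>>> send_rows --pt "0 0.131 0 0 0 0 0" --pt "0 0.131 0 0 0 0 0" --pt "0 0.131 0 0 0 0 0" --pt "0 0.131 0 0 0 0 0" --pt "0 0.131 0 0 0 0 0"

```text
time_s: 7.75
position: [0.4902, 0.0175, 0.2765]
tool_rot: [0.684, 0.681, 0.186, -0.184]
wrist_force: [0.8, 0.4, -1.9]
opening: 0.0264
gripper_force: 20.0
```

>>> send_rows --pt "0 0.131 0 0 0 0 0" --pt "0 0.131 0 0 0 0 0" --pt "0 0 0 0 0 0 0" --pt "0 0 0 0 0 0 0" --pt "0 0 0 0 0 0 0"

```text
time_s: 8.25
position: [0.4885, 0.0196, 0.2756]
tool_rot: [0.653, 0.653, 0.27, -0.27]
wrist_force: [-0.2, -0.1, 0.0]
opening: 0.0264
gripper_force: 20.0
```

Run:
```python
from kin import *
p,W,o=wrist(); print(o['qpos'].round(3),o['position'],toolT(o)[:3,:3].round(3),o['opening'])
T=toolT(o); L=(W-T[:3,3])@T[:3,:3]
m=sel(W,.488,.05,(.24,.40),.1)&(W[...,1]>.03)&(L[...,2]<.12); Q=W[m]
print(len(Q),np.percentile(Q,[1,50,99],axis=0).round(4))
t=Q[(Q[:,2]>.295)]  # top face plane fit
A=np.c_[t[:,:2]-t[:,:2].mean(0),np.ones(len(t))]; c=np.linalg.lstsq(A,t[:,2],rcond=None)[0];print("plane",len(t),c,t.min(0),t.max(0), np.std(A@c-t[:,2]))
for n in("scene","top"):
    p,W=fixed(n); Q=W[(abs(W[...,0]-.488)<.06)&(abs(W[...,1]-.06)<.06)&(W[...,2]>.22)&(W[...,2]<.32)&(p.min(-1)>110)]
    print(n,len(Q), Q.min(0).round(3) if len(Q) else 0, Q.max(0).round(3) if len(Q) else 0)
```

```text
[-0.598  0.347  1.691  0.623  1.607 -0.741] [0.48852212 0.01959808 0.27562428] [[ 0.     1.     0.   ]
 [ 0.708 -0.     0.706]
 [ 0.706  0.    -0.708]] 0.026422284888431628
15052 [[0.4627 0.0304 0.2814]
 [0.4878 0.0541 0.3087]
 [0.5125 0.0956 0.3102]]
plane 14260 [-0.00417262  0.08297429  0.30762823] [0.4613797  0.03000348 0.29500422] [0.51378625 0.09815374 0.31126736] 0.0025876369537579037
scene 401 [0.465 0.002 0.289] [0.515 0.098 0.313]
top 792 [0.461 0.003 0.288] [0.513 0.1   0.315]
```

>>> send_rows --pt "0 0 0 -24 0 24 0" --pt "0 0 0 -24 0 24 0" --pt "0 0 0 -24 0 24 0" --pt "0 0 0 -24 0 24 0" --pt "0 0 0 -24 0 24 0"

```text
time_s: 8.9
position: [0.4884, 0.0205, 0.1049]
tool_rot: [0.653, 0.654, 0.271, -0.27]
wrist_force: [0.1, -0.2, -1.2]
opening: 0.0266
gripper_force: 20.0
```

>>> send_rows --pt "0 0 0 -24 0 24 0" --pt "0 0 0 -24 0 24 0" --pt "0 0 0 0 0 0 0" --pt "0 0 0 0 0 0 0" --pt "0 0 0 0 0 0 0"

```text
time_s: 9.4
position: [0.4887, 0.02, 0.0391]
tool_rot: [0.653, 0.654, 0.271, -0.27]
wrist_force: [-0.7, 0.6, -0.9]
opening: 0.0265
gripper_force: 20.0
```

Run:
```python
from kin import *
p,W,o=wrist(); print(o['position'],toolT(o)[:3,:3].round(3),o['wrist_force'])
Q=W[(abs(W[...,0]-.488)<.02)&(W[...,1]>.042)&(W[...,1]<.09)&(W[...,2]>.03)&(W[...,2]<.12)]
A=np.c_[Q[:,:2]-Q[:,:2].mean(0),np.ones(len(Q))]; c=np.linalg.lstsq(A,Q[:,2],rcond=None)[0];print("plane",len(Q),c.round(4),Q.min(0),Q.max(0))
```

```text
[0.48871489 0.02002547 0.03911999] [[-0.001  1.     0.001]
 [ 0.707  0.     0.707]
 [ 0.707  0.002 -0.707]] [-0.71833309  0.61720722 -0.86209462]
plane 7572 [-0.0032 -0.0013  0.0727] [0.46800698 0.04200282 0.07000696] [0.5079928  0.08999804 0.07461069]
```

>>> send_rows --pt "0 0 0 -5 0 5 0" --pt "0 0 0 -4 0 4 0" --pt "0 0 0 -3 0 3 0" --pt "0 0 0 -1 0 1 0" --pt "0 0 0 0 0 0 0"

```text
time_s: 9.95
position: [0.4876, 0.0202, 0.0188]
tool_rot: [0.653, 0.653, 0.271, -0.272]
wrist_force: [0.3, -0.2, -0.4]
opening: 0.0266
gripper_force: 20.0
```

>>> send_rows --pt "0 0 0 -0.7 0 0.7 0" --pt "0 0 0 0 0 0 0" --pt "0 0 0 -0.7 0 0.7 0" --pt "0 0 0 0 0 0 0" --pt "0 0 0 0 0 0 0"

```text
time_s: 10.45
position: [0.4879, 0.0201, 0.0178]
tool_rot: [0.653, 0.653, 0.271, -0.271]
wrist_force: [-0.4, -2.4, 6.4]
opening: 0.0267
gripper_force: 20.0
```

Bench contact at 6 N. Release and back off.

>>> send_rows --pt "0 0 0 0 0 0 0.6" --pt "0 0 0 0 0 0 0.7" --pt "0 0 0 0 0 0 1" --pt "0 0 0 0 0 0 1" --pt "0 0 0 0 0 0 1"

```text
time_s: 10.95
position: [0.4878, 0.0202, 0.0171]
tool_rot: [0.653, 0.653, 0.271, -0.271]
wrist_force: [0.0, -0.7, -0.0]
opening: 0.063
gripper_force: 0.0
```

>>> send_rows --pt "0 0 0 0 0 0 1" --pt "0 0 0 0 0 -20 1" --pt "0 0 0 0 0 -35 1" --pt "0 0 0 0 0 -35 1" --pt "0 0 0 0 0 -30 1"

```text
time_s: 11.45
position: [0.4878, -0.066, 0.1029]
tool_rot: [0.653, 0.653, 0.271, -0.271]
wrist_force: [0.3, 0.5, -0.2]
opening: 0.0873
gripper_force: 0.0
```

Run:
```python
from kin import *
p,W,o=wrist(); print(o['position'],o['opening'],o['wrist_force'])
cv2.imwrite("pics/w4.png",p[...,::-1])
Q=W[(abs(W[...,0]-.488)<.045)&(W[...,1]>.02)&(W[...,1]<.12)&(W[...,2]>.045)&(W[...,2]<.07)]
print("wrist",len(Q),cv2.minAreaRect((Q[:,:2]*1000).astype(np.float32)),np.median(Q[:,2]))
p,W=fixed("top")
Q=W[(abs(W[...,0]-.488)<.045)&(W[...,1]>.02)&(W[...,1]<.12)&(W[...,2]>.045)&(W[...,2]<.07)]
print("top",len(Q),cv2.minAreaRect((Q[:,:2]*1000).astype(np.float32)),np.median(Q[:,2]))
Q=W[(abs(W[...,0]-.488)<.045)&(W[...,1]>-.03)&(W[...,1]<.12)&(W[...,2]>.02)&(W[...,2]<.07)]; print(Q.min(0),Q.max(0))
```

```text
[ 0.4878267  -0.06597366  0.1029025 ] 0.08728796894139006 [ 0.28934325  0.47371487 -0.1617204 ]
wrist 4413 ((486.961181640625, 64.4997787475586), (52.01617431640625, 67.06842803955078), 0.06665688008069992) 0.050882289901546224
top 410 ((485.98382568359375, 66.24797058105469), (51.89208984375, 67.363037109375), 0.39613184332847595) 0.05102125633892307
[0.45970138 0.00203226 0.023426  ] [0.51199426 0.0999652  0.05795729]
```

View pics/w4.png

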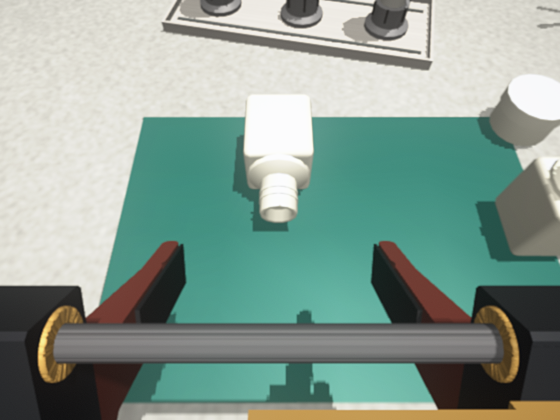

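The bottle lies flat and square: body at (278,140), mouth at (280,213) towards the tool, tray and middle peg beyond at (302,10). Its axis is at x=0.487, bottom at y=0.098, top face at z=0.051. Next I swing the tool over to take the body from the bottom side, tilted 30°.

>>> send_rows --pt "0 0 0 24 0 -24 1" --pt "0 0 0 24 0 -24 1" --pt "0 0 0 24 0 -24 1" --pt "0 -0.131 0 0 0 0 1" --pt "0 -0.131 0 0 0 0 1"

```text
time_s: 12.05
position: [0.4881, -0.0653, 0.203]
tool_rot: [0.684, 0.683, 0.182, -0.182]
wrist_force: [-0.5, 0.9, -0.3]
opening: 0.0876
gripper_force: 0.0
```

>>> send_rows --pt "0 -0.131 0 0 0 0 1" --pt "0 -0.131 0 0 0 0 1" --pt "0 -0.131 0 0 0 0 1" --pt "0 -0.131 0 0 0 0 1" --pt "0 -0.131 0 0 0 0 1"

```text
time_s: 12.55
position: [0.4875, -0.064, 0.2034]
tool_rot: [0.705, 0.706, -0.047, 0.048]
wrist_force: [0.0, -1.0, -0.5]
opening: 0.0876
gripper_force: 0.0
```

>>> send_rows --pt "0 -0.131 0 0 0 0 1" --pt "0 -0.131 0 0 0 0 1" --pt "0 -0.131 0 0 0 0 1" --pt "0 0 0 36 0 -21 1" --pt "0 0 0 36 0 -21 1"

```text
time_s: 13.05
position: [0.4858, 0.0205, 0.2019]
tool_rot: [0.682, 0.684, -0.185, 0.181]
wrist_force: [1.5, 0.3, -0.5]
opening: 0.0878
gripper_force: 0.0
```

>>> send_rows --pt "0 0 0 36 0 -21 1" --pt "0 0 0 0 0 0 1" --pt "0 0 0 0 0 0 1" --pt "0 0 0 0 0 0 1" --pt "0 0 0 0 0 0 1"

```text
time_s: 13.55
position: [0.4873, 0.0588, 0.204]
tool_rot: [0.683, 0.683, -0.184, 0.182]
wrist_force: [0.3, -0.5, -0.3]
opening: 0.0878
gripper_force: 0.0
```

Run:
```python
from kin import *
p,W,o=wrist(); print(o['position'],o['opening'],toolT(o)[:3,:3].round(3),o['qpos'].round(2))
Q=W[(abs(W[...,0]-.488)<.045)&(W[...,1]>.0)&(W[...,1]<.12)&(W[...,2]>.045)&(W[...,2]<.07)]
if len(Q):print("wrist",len(Q),cv2.minAreaRect((Q[:,:2]*1000).astype(np.float32)),np.median(Q[:,2]),Q[:,1].max(),Q.min(0),Q.max(0))
print(go([.487,.0577,.0138]))
```

```text
[0.48727481 0.05884898 0.203971  ] 0.08776163099826147 [[ 0.     1.    -0.002]
 [ 0.866 -0.001 -0.5  ]
 [-0.5   -0.002 -0.866]] [ 0.35  0.36  1.7  -0.51  1.31  0.54]
wrist 5705 ((487.0494689941406, 66.75841522216797), (52.120689392089844, 67.34002685546875), 0.4063744843006134) 0.052132348174594 0.1005416777792503 [0.46105473 0.03306732 0.04502229] [0.51314707 0.10054168 0.0548561 ]
[ 94.1  -0.2 165.4]
```

>>> send_rows --pt "0 0 0 20 0 35 1" --pt "0 0 0 20 0 35 1" --pt "0 0 0 20 0 35 1" --pt "0 0 0 18 0 31 1" --pt "0 0 0 12 0 20 1"

```text
time_s: 14.1
position: [0.4867, 0.0587, 0.0221]
tool_rot: [0.683, 0.683, -0.184, 0.182]
wrist_force: [-0.8, -0.1, 0.2]
opening: 0.088
gripper_force: 0.0
```

>>> send_rows --pt "0 0 0 5 0 8.5 1" --pt "0 0 0 0 0 0 1" --pt "0 0 0 0 0 0 1" --pt "0 0 0 0 0 0 0.6" --pt "0 0 0 0 0 0 0.6"

```text
time_s: 14.6
position: [0.4887, 0.0604, 0.0155]
tool_rot: [0.683, 0.683, -0.182, 0.183]
wrist_force: [-0.2, 0.3, -0.7]
opening: 0.0751
gripper_force: 0.0
```

Run:
```python
from kin import *
o=observe(); print(o['opening'],go([.487,.059,.0138]))
```

```text
0.07505204391704731 [-0.3 -1.7  2.2]
```

>>> send_rows --pt "0 0 0 0 -1 1.5 0.6" --pt "0 0 0 0 0 0 0" --pt "0 0 0 0 0 0 0" --pt "0 0 0 0 0 0 0" --pt "0 0 0 0 0 0 0" --newtons 20

```text
time_s: 15.1
position: [0.4869, 0.0594, 0.0132]
tool_rot: [0.683, 0.683, -0.183, 0.183]
wrist_force: [0.1, 0.5, 3.3]
opening: 0.0522
gripper_force: 20.0
```

>>> send_rows --pt "0 0 0 0 0 0 0" --pt "0 0 0 -12 0 -21 0" --pt "0 0 0 -17 0 -30 0" --pt "0 0 0 -20 0 -34 0" --pt "0 0 0 -20 0 -34 0"

```text
time_s: 15.6
position: [0.4863, 0.059, 0.1514]
tool_rot: [0.683, 0.683, -0.184, 0.182]
wrist_force: [0.4, 1.6, -0.5]
opening: 0.0516
gripper_force: 20.0
```

>>> send_rows --pt "0 0 0 -20 0 -34 0" --pt "0 0 0 -20 0 -34 0" --pt "0 0 0 -10 0 -18 0" --pt "0 0 0 0 0 0 0" --pt "0 0 0 0 0 0 0"

```text
time_s: 16.1
position: [0.4867, 0.0588, 0.2494]
tool_rot: [0.683, 0.683, -0.183, 0.182]
wrist_force: [0.5, -0.0, -0.5]
opening: 0.0522
gripper_force: 20.0
```

Run:
```python
from kin import *
o=observe(); print(o['opening'],o['position'],o['qpos'].round(2),toolT(o)[:3,:3].round(3))
# peg & tray from stored initial pictures, both views
for n in("scene","top"):
    p,W=fixed(n,True)
    for nm,x,y in(("rb1",.6,.242),("rb2",.416,.285)):
        Q=W[sel(W,x,y,(.095,.108),.035)]; print(n,nm,len(Q),((Q.max(0)+Q.min(0))/2).round(4),np.ptp(Q,0).round(3))
    Q=W[sel(W,.508,.264,(.006,.1),.03)]; print(n,"peg",len(Q),Q[Q[:,2]>.04].round(3).tolist()[:30], Q[:,2].max())
    Q=W[sel(W,.508,.264,(.028,.04),.03)]; print("collar",len(Q),((Q.max(0)+Q.min(0))/2).round(4),np.ptp(Q,0).round(3))
```

```text
0.052152029071152954 [0.48666142 0.05877964 0.24943982] [ 0.35  0.31  1.66 -0.5   1.4   0.49] [[ 0.     1.    -0.001]
 [ 0.866 -0.001 -0.499]
 [-0.499 -0.001 -0.866]]
scene rb1 225 [0.608  0.2493 0.1004] [0.043 0.044 0.011]
scene rb2 177 [0.4229 0.2908 0.1001] [0.046 0.042 0.009]
scene peg 265 [[0.51, 0.265, 0.081], [0.514, 0.268, 0.086], [0.508, 0.27, 0.081], [0.517, 0.264, 0.083], [0.516, 0.267, 0.084], [0.516, 0.269, 0.085], [0.513, 0.271, 0.083], [0.512, 0.274, 0.083], [0.518, 0.265, 0.081], [0.518, 0.268, 0.082], [0.519, 0.27, 0.085], [0.517, 0.272, 0.084], [0.516, 0.275, 0.084], [0.516, 0.263, 0.073], [0.516, 0.266, 0.075], [0.52, 0.269, 0.081], [0.522, 0.271, 0.085], [0.518, 0.273, 0.081], [0.517, 0.275, 0.081], [0.519, 0.264, 0.072], [0.521, 0.267, 0.077], [0.519, 0.269, 0.076], [0.521, 0.272, 0.079], [0.521, 0.274, 0.082], [0.516, 0.276, 0.077], [0.517, 0.265, 0.067], [0.522, 0.268, 0.073], [0.519, 0.27, 0.072], [0.522, 0.273, 0.078], [0.518, 0.275, 0.074]] 0.08649110937779103
collar 106 [0.5154 0.2692 0.0336] [0.035 0.036 0.011]
top rb1 196 [0.6045 0.2501 0.1018] [0.043 0.044 0.012]
top rb2 215 [0.4193 0.291  0.1014] [0.043 0.043 0.012]
top peg 233 [[0.519, 0.271, 0.078], [0.516, 0.277, 0.077], [0.516, 0.273, 0.081], [0.515, 0.269, 0.086], [0.515, 0.267, 0.083], [0.516, 0.265, 0.077], [0.513, 0.276, 0.081], [0.512, 0.272, 0.084], [0.512, 0.27, 0.084], [0.512, 0.266, 0.086], [0.513, 0.265, 0.079], [0.514, 0.264, 0.072], [0.51, 0.276, 0.081], [0.509, 0.272, 0.087], [0.51, 0.27, 0.083], [0.51, 0.268, 0.08], [0.51, 0.265, 0.078], [0.511, 0.264, 0.071], [0.514, 0.264, 0.056], [0.508, 0.276, 0.08], [0.507, 0.272, 0.083], [0.507, 0.27, 0.083], [0.507, 0.268, 0.081], [0.507, 0.265, 0.078], [0.509, 0.265, 0.067], [0.511, 0.264, 0.054], [0.505, 0.271, 0.077], [0.505, 0.268, 0.077], [0.506, 0.266, 0.072], [0.507, 0.266, 0.062]] 0.08681019808732104
collar 97 [0.5117 0.2697 0.0342] [0.035 0.036 0.011]
```

```bash
cat > peg.py <<'E'
from kin import *
import sys
p,W,o=wrist(); print(o['position'],toolT(o)[:3,:3].round(3).tolist(),o['opening']); np.savez(sys.argv[1]+".npz",p=p,W=W); cv2.imwrite("pics/"+sys.argv[1]+".png",p[...,::-1])
for nm,x,y,z,r in(("rb1",.605,.249,(.095,.110),.035),("rb2",.42,.291,(.095,.110),.035),("tip",.512,.27,(.076,.095),.025),("rod",.512,.27,(.045,.076),.025),("collar",.512,.27,(.028,.042),.03)):
    Q=W[sel(W,x,y,z,r)]
    if len(Q): print(nm,len(Q),((Q.max(0)+Q.min(0))/2).round(4),np.ptp(Q,0).round(3),np.median(Q[:,2]).round(4))
E
echo
```

```text
(no output)
```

>>> send_rows --pt "0 0.131 0 0 0 0 0" --pt "0 0.131 0 0 0 0 0" --pt "0 0.131 0 0 0 0 0" --pt "0 0.131 0 0 0 0 0" --pt "0 0.131 0 0 0 0 0"

```text
time_s: 16.6
position: [0.4864, 0.059, 0.2489]
tool_rot: [0.706, 0.705, 0.048, -0.049]
wrist_force: [0.0, -0.0, -0.9]
opening: 0.0521
gripper_force: 20.0
```

```bash
python3 peg.py a1
```

```text
[0.48638887 0.05895907 0.24890532] [[0.001, 1.0, -0.001], [0.991, -0.001, 0.137], [0.137, -0.001, -0.991]] 0.05210110421037403
rb1 213 [0.6039 0.2301 0.0992] [0.026 0.006 0.008] 0.1006
collar 171 [0.5122 0.2546 0.0317] [0.029 0.009 0.007] 0.0332
```

>>> send_rows --pt "0 0.131 0 0 0 0 0" --pt "0 0.131 0 0 0 0 0" --pt "0 0.131 0 0 0 0 0" --pt "0 0 0 0 0 0 0" --pt "0 0 0 0 0 0 0"

```text
time_s: 17.15
position: [0.4859, 0.0583, 0.2481]
tool_rot: [0.685, 0.682, 0.181, -0.185]
wrist_force: [0.1, -0.6, -0.4]
opening: 0.052
gripper_force: 20.0
```

```bash
python3 peg.py a2
```

```text
[0.48592599 0.05832369 0.24812552] [[0.005, 1.0, -0.004], [0.866, -0.003, 0.5], [0.5, -0.006, -0.866]] 0.0519759133997906
rb1 1535 [0.6055 0.2491 0.0996] [0.044 0.044 0.009] 0.101
rb2 1413 [0.4205 0.2908 0.0992] [0.043 0.045 0.008] 0.101
tip 146 [0.5129 0.2688 0.0804] [0.014 0.012 0.009] 0.0815
rod 193 [0.513  0.2659 0.0607] [0.014 0.008 0.03 ] 0.0613
collar 579 [0.513  0.2676 0.0348] [0.035 0.037 0.014] 0.0331
```

>>> send_rows --pt "0 0.131 0 0 0 0 0" --pt "0 0.131 0 0 0 0 0" --pt "0 0.131 0 0 0 0 0" --pt "0 0.131 0 0 0 0 0" --pt "0 0 0 0 0 0 0"

```text
time_s: 17.7
position: [0.4863, 0.059, 0.2473]
tool_rot: [0.613, 0.61, 0.352, -0.357]
wrist_force: [-0.6, 1.3, -0.7]
opening: 0.0519
gripper_force: 20.0
```

```bash
python3 peg.py a3
```

```text
[0.48625835 0.05899195 0.24730621] [[0.007, 1.0, -0.004], [0.497, 0.0, 0.868], [0.868, -0.008, -0.497]] 0.05186148406163412
rb1 996 [0.6054 0.2491 0.0987] [0.043 0.044 0.007] 0.1007
rb2 751 [0.4209 0.2908 0.0987] [0.043 0.043 0.007] 0.1007
```

View pics/a3.png

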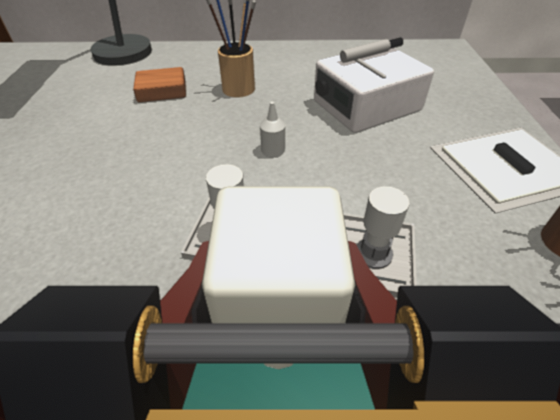

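The bottle is mouth down in the gripper, with its bottom face at (280,240) and the round bottles at (225,185) and (385,215). From the wrist the peg axis is (0.513, 0.270), and the neighbours' midpoint gives the same. Next I measure the held bottle's bottom face, axis and mouth.

```bash
cat > held.py <<'E'
from kin import *
def face(W,T):
    c0=T[:3,3]-.0187*T[:3,2]
    Q=W[(np.linalg.norm(W-c0-[0,0,.031],axis=-1)<.055)]; zt=np.percentile(Q[:,2],90)
    Q=Q[abs(Q[:,2]-zt)<.006]
    A=np.c_[Q[:,:2]-Q[:,:2].mean(0),np.ones(len(Q))]; c=np.linalg.lstsq(A,Q[:,2],rcond=None)[0]
    r=abs(A@c-Q[:,2])<.002; Q=Q[r];A=np.c_[Q[:,:2]-Q[:,:2].mean(0),np.ones(len(Q))]; c=np.linalg.lstsq(A,Q[:,2],rcond=None)[0]
    (cx,cy),s,a=cv2.minAreaRect((Q[:,:2]*1000).astype(np.float32))
    print(len(Q),"centre",round(cx,1),round(cy,1),"size",np.round(s,1),"ang",round(a,1),"z",c[2].round(4),"slopes x,y deg",np.degrees(c[:2]).round(2))
p,W,o=wrist(); T=toolT(o); print(T[:3,3].round(4)); face(W,T)
for n in("top","scene"): 
    p,W=fixed(n); print(n); face(W,T)
    # neck points
    g=T[:3,3]-.0187*T[:3,2]
    Q=W[(np.hypot(W[...,0]-g[0],W[...,1]-g[1])<.04)&(W[...,2]<g[2]-.042)&(W[...,2]>g[2]-.075)]
    if len(Q): print("neck",len(Q),Q.min(0).round(4),Q.max(0).round(4),((Q.max(0)+Q.min(0))/2).round(4))
E
python3 held.py
```

```text
[0.4864 0.0594 0.2484]
15159 centre 485.9 33.4 size [75.7 75.1] ang 89.3 z 0.2876 slopes x,y deg [-0.34  1.09]
top
348 centre 492.0 38.5 size [66.5 66.5] ang 88.2 z 0.2887 slopes x,y deg [ 0.44 -1.  ]
scene
281 centre 484.5 38.4 size [79.6 72.4] ang 10.2 z 0.2897 slopes x,y deg [-1.09 -1.24]
neck 65 [0.4867 0.0328 0.1918] [0.5011 0.0624 0.2146] [0.4939 0.0476 0.2032]
```

```bash
cat > held.py <<'E'
from kin import *
def rep(nm,p,W,T):
    g=T[:3,3]-.0187*T[:3,2]; a=g+[0,.004,0]; q=p.astype(int)
    white=(q.min(-1)>90)&(np.ptp(q,axis=-1)<40)
    m=white&(abs(W[...,0]-a[0])<.032)&(abs(W[...,1]-a[1])<.032)&(abs(W[...,2]-g[2]-.031)<.006)
    Q=W[m]; A=np.c_[Q[:,:2]-a[:2],np.ones(len(Q))]
    for _ in range(3):
        c=np.linalg.lstsq(A,Q[:,2],rcond=None)[0]; k=abs(A@c-Q[:,2])<.0015; Q,A=Q[k],A[k]
    lo,hi=np.percentile(Q[:,:2],[.5,99.5],axis=0)
    (cx,cy),s,an=cv2.minAreaRect((Q[:,:2]*1000).astype(np.float32))
    print(nm,len(Q),"rect",round(cx,1),round(cy,1),np.round(s,1),round(an,1),"pct",((lo+hi)/2).round(4),(hi-lo).round(4),"z",c[2].round(4),"slope deg",np.degrees(c[:2]).round(2))
    m=white&(np.hypot(W[...,0]-a[0],W[...,1]-a[1])<.03)&(W[...,2]<g[2]-.045)&(W[...,2]>g[2]-.075)
    Q=W[m]
    if len(Q)>5: print("  neck",len(Q),Q.min(0).round(4),Q.max(0).round(4))
p,W,o=wrist(); T=toolT(o); print("tcp",T[:3,3].round(4),"grasp",(T[:3,3]-.0187*T[:3,2]).round(4)); rep("wrist",p,W,T)
for n in("top","scene"): p,W=fixed(n); rep(n,p,W,T); np.savez("f_"+n,p=p,W=W)
E
python3 held.py
```

```text
tcp [0.4869 0.0599 0.2508] grasp [0.4869 0.0437 0.2601]
wrist 12928 rect 485.9 46.5 [49.4 49.4] 0.0 pct [0.4859 0.0465] [0.0483 0.0477] z 0.2901 slope deg [-0.01  0.37]
  neck 96 [0.4789 0.0329 0.1929] [0.4926 0.0352 0.2009]
top 273 rect 485.2 46.9 [50.  48.8] 87.9 pct [0.4851 0.0475] [0.0484 0.0498] z 0.29 slope deg [ 0.36 -0.37]
scene 219 rect 488.7 47.8 [49.1 50.4] 89.1 pct [0.4888 0.0476] [0.0488 0.049 ] z 0.2906 slope deg [-0.52  0.1 ]
```

>>> send_rows --pt "0 0 0 22.3 5.4 38.6 0" --pt "0 0 0 22.3 5.4 38.6 0" --pt "0 0 0 22.3 5.4 38.6 0" --pt "0 0 0 22.3 5.3 38.6 0" --pt "0 0 0 22.3 5.3 38.7 0"

```text
time_s: 18.55
position: [0.5137, 0.2838, 0.2514]
tool_rot: [0.612, 0.613, 0.354, -0.353]
wrist_force: [0.2, -0.8, -0.5]
opening: 0.052
gripper_force: 20.0
```

>>> send_rows --pt "0 0 0 -19 0 11 0" --pt "0 0 0 -26 0 15 0" --pt "0 0 0 -26 0 15 0" --pt "0 0 0 0 0 0 0" --pt "0 0 0 0 0 0 0"

```text
time_s: 19.05
position: [0.5137, 0.2823, 0.1694]
tool_rot: [0.612, 0.612, 0.354, -0.354]
wrist_force: [0.3, -0.8, -0.3]
opening: 0.0521
gripper_force: 20.0
```

```bash
python3 held.py
python3 - <<'E'
from h import *
o=observe();print(toolT(o)[:3,:3].round(3))
ims=[]
for n,(x,y) in(("scene",(335,200)),("top",(165,195))):
    im=np.load("f_"+n+".npz")['p'][y:y+100,x:x+80,::-1]; ims.append(cv2.resize(im,None,fx=5,fy=5,interpolation=cv2.INTER_CUBIC))
cv2.imwrite("pics/c5.png",np.clip(np.hstack(ims).astype(float)*1.5,0,255).astype(np.uint8))
E
```

```text
tcp [0.5137 0.2823 0.1694] grasp [0.5137 0.2661 0.1788]
wrist 12967 rect 512.8 268.5 [49.6 49.9] 0.0 pct [0.5127 0.2687] [0.0483 0.0479] z 0.2088 slope deg [-0.11  0.66]
  neck 101 [0.505  0.2552 0.1116] [0.5198 0.2584 0.1195]
[[-0.001  1.     0.001]
 [ 0.499 -0.     0.867]
 [ 0.867  0.002 -0.499]]Traceback (most recent call last):
  File "held.py", line 16, in <module>
    for n in("top","scene"): p,W=fixed(n); rep(n,p,W,T); np.savez("f_"+n,p=p,W=W)
                                           ~~~^^^^^^^^^
  File "held.py", line 9, in rep
    lo,hi=np.percentile(Q[:,:2],[.5,99.5],axis=0)
          ~~~~~~~~~~~~~^^^^^^^^^^^^^^^^^^^^^^^^^^
    return _quantile_unchecked(
        a, q, axis, out, overwrite_input, method, keepdims, weights)
    return _ureduce(a,
                    func=_quantile_ureduce_func,
    ...<5 lines>...
                    overwrite_input=overwrite_input,
                    method=method)
    r = func(a, **kwargs)
    result = _quantile(arr,
                       quantiles=q,
    ...<2 lines>...
                       out=out,
                       weights=wgt)
    slices_having_nans = np.isnan(arr[-1, ...])
                                  ~~~^^^^^^^^^
IndexError: index -1 is out of bounds for axis 0 with size 0
```

View pics/c5.png

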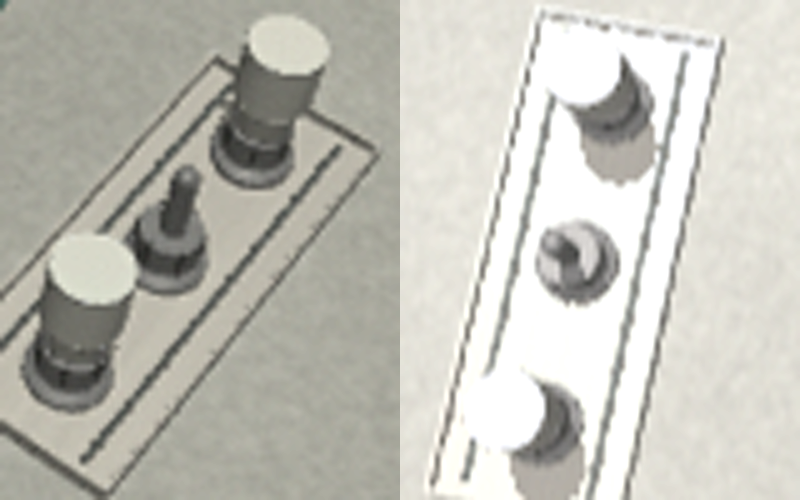

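The crop came from the earlier frames: the free peg shows at left (183,180)-(170,265) and right (555,245), and both round bottles are untouched. I measure again with the scene camera only, since the top view is blocked by the arm.

```bash
sed -i 's/    lo,hi=/    if len(Q)<20: print(nm,"few",len(Q)); return\n    lo,hi=/' held.py; python3 held.py
python3 - <<'E'
from h import *
p,W=fixed("scene",False)
m=(np.hypot(W[...,0]-.516,W[...,1]-.27)<.03)&(W[...,2]<.144)&(W[...,2]>.03)
for a,b in((.125,.142),(.108,.125),(.09,.108),(.07,.09),(.05,.07),(.03,.05)):
    Q=W[m&(W[...,2]>a)&(W[...,2]<=b)]
    if len(Q):print(a,len(Q),Q.min(0).round(4),Q.max(0).round(4))
im=p[160:280,320:440,::-1]; cv2.imwrite("pics/c6.png",np.clip(cv2.resize(im,None,fx=5,fy=5,interpolation=cv2.INTER_CUBIC).astype(float)*1.5,0,255).astype(np.uint8))
E
```

```text
tcp [0.5144 0.2819 0.1701] grasp [0.5144 0.2657 0.1794]
wrist 12988 rect 513.3 268.3 [49.6 49.5] 0.4 pct [0.5134 0.2683] [0.0483 0.0479] z 0.2094 slope deg [0.05 0.61]
  neck 102 [0.5059 0.255  0.1119] [0.5207 0.2579 0.1198]
top few 0
scene 244 rect 516.9 268.3 [51.8 49.5] 0.7 pct [0.5161 0.2683] [0.0497 0.0491] z 0.2091 slope deg [-0.27 -0.2 ]
0.125 19 [0.5215 0.2584 0.125 ] [0.5306 0.2812 0.1316]
0.108 36 [0.5184 0.2553 0.1113] [0.5306 0.2817 0.1248]
0.07 29 [0.5114 0.2641 0.0716] [0.5226 0.2769 0.0862]
0.05 27 [0.5129 0.2628 0.0504] [0.5226 0.2765 0.0696]
0.03 107 [0.497  0.2514 0.0305] [0.5334 0.2871 0.0496]
```

View pics/c6.png

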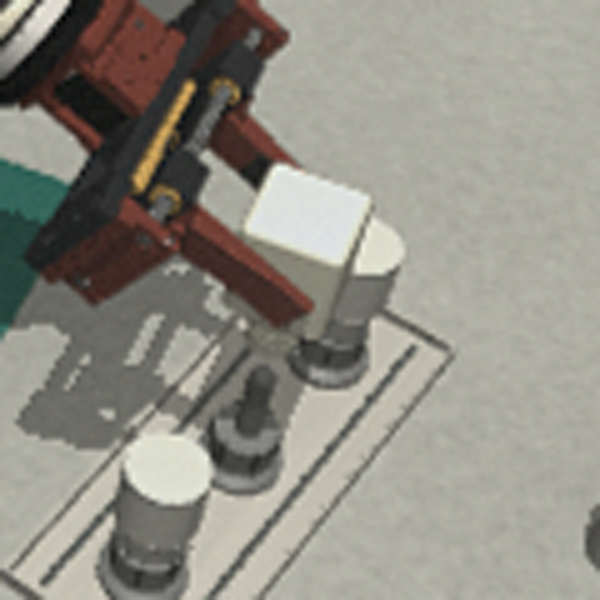

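The neck hangs just above the rod tip in the scene view (neck at (268,345), rod tip at (262,375)). Corrections: +1.5 mm in y and -0.5 mm in x, then lower gently while watching the force.

>>> send_rows --pt "0 0 0 0.8 -0.5 1.3 0" --pt "0 0 0 -8.7 0 5 0" --pt "0 0 0 -8.7 0 5 0" --pt "0 0 0 -8.7 0 5 0" --pt "0 0 0 0 0 0 0"

```text
time_s: 19.85
position: [0.5126, 0.2834, 0.1366]
tool_rot: [0.613, 0.611, 0.353, -0.355]
wrist_force: [-0.4, 0.2, -1.1]
opening: 0.052
gripper_force: 20.0
```

>>> send_rows --pt "0 0 0 -6 0 3.5 0" --pt "0 0 0 -6 0 3.5 0" --pt "0 0 0 0 0 0 0" --pt "0 0 0 0 0 0 0" --pt "0 0 0 0 0 0 0"

```text
time_s: 20.35
position: [0.5134, 0.2835, 0.1247]
tool_rot: [0.612, 0.612, 0.354, -0.354]
wrist_force: [0.2, 0.2, -0.2]
opening: 0.0518
gripper_force: 20.0
```

```bash
python3 held.py
python3 - <<'E'
from h import *
print(observe()['wrist_force'])
p,W=fixed("scene",False)
m=(np.hypot(W[...,0]-.516,W[...,1]-.27)<.03)
for a,b in((.098,.105),(.072,.097),(.05,.066),(.03,.05)):
    Q=W[m&(W[...,2]>a)&(W[...,2]<=b)]
    if len(Q):print(a,len(Q),Q.min(0).round(4),Q.max(0).round(4))
E
```

```text
tcp [0.5134 0.2835 0.1247] grasp [0.5134 0.2672 0.134 ]
wrist 12991 rect 512.3 269.4 [49.5 50.3] 0.0 pct [0.5124 0.2699] [0.0483 0.0478] z 0.164 slope deg [-0.07  0.63]
  neck 90 [0.5053 0.2567 0.0673] [0.519  0.2592 0.0745]
top few 0
scene 217 rect 516.0 269.8 [49.9 49.7] 0.3 pct [0.516  0.2702] [0.0498 0.0483] z 0.1639 slope deg [-0.29  0.  ]
[ 0.47495452  0.40859959 -0.20297056]
0.098 5 [0.537  0.2595 0.1009] [0.5385 0.2783 0.1041]
0.072 34 [0.5213 0.2582 0.0722] [0.5294 0.2831 0.0885]
0.05 10 [0.5165 0.2643 0.0521] [0.5228 0.2761 0.0596]
0.03 111 [0.4996 0.2514 0.0302] [0.533  0.2873 0.0488]
```

The neck is 19 mm onto the rod with no side force. The mouth is at z≈0.066, so 32 mm remain.

>>> send_rows --pt "0 0 0 -7 0 4 0" --pt "0 0 0 -7 0 4 0" --pt "0 0 0 -7 0 4 0" --pt "0 0 0 0 0 0 0" --pt "0 0 0 0 0 0 0"

```text
time_s: 21.05
position: [0.513, 0.2834, 0.0999]
tool_rot: [0.612, 0.612, 0.354, -0.355]
wrist_force: [0.4, 0.1, -1.1]
opening: 0.052
gripper_force: 20.0
```

>>> send_rows --pt "0 0 0 -3 0 1.8 0" --pt "0 0 0 0 0 0 0" --pt "0 0 0 -1 0 0.6 0" --pt "0 0 0 0 0 0 0" --pt "0 0 0 0 0 0 0"

```text
time_s: 21.55
position: [0.5133, 0.2834, 0.0957]
tool_rot: [0.612, 0.612, 0.354, -0.354]
wrist_force: [-0.4, -0.3, -0.5]
opening: 0.0516
gripper_force: 20.0
```

```bash
python3 held.py;python3 - <<'E'
from h import *
print(observe()['wrist_force'],observe()['position'])
E
```

```text
tcp [0.5133 0.2834 0.0957] grasp [0.5133 0.2672 0.1051]
wrist 13020 rect 512.3 269.7 [49.6 49.8] 0.1 pct [0.5123 0.2699] [0.0483 0.0479] z 0.135 slope deg [-0.07  0.55]
  neck 98 [0.505  0.2563 0.0324] [0.5189 0.2613 0.0453]
top few 3
scene 198 rect 514.9 270.4 [49.3 50.3] 89.3 pct [0.515  0.2702] [0.0494 0.0491] z 0.135 slope deg [-0.48 -0.17]
[ 0.39017426 -0.63213453 -0.4307018 ] [0.51331034 0.28344391 0.09572716]
```

Bottom at 0.135, seat expected at 0.132: about 3 mm left. I creep down until contact.

>>> send_rows --pt "0 0 0 -1.3 0 0.8 0" --pt "0 0 0 0 0 0 0" --pt "0 0 0 -0.5 0 0.3 0" --pt "0 0 0 0 0 0 0" --pt "0 0 0 0 0 0 0"

```text
time_s: 22.2
position: [0.5133, 0.2835, 0.0935]
tool_rot: [0.612, 0.612, 0.354, -0.354]
wrist_force: [0.2, -0.0, -0.1]
opening: 0.0519
gripper_force: 20.0
```

>>> send_rows --pt "0 0 0 -0.5 0 0.3 0" --pt "0 0 0 0 0 0 0" --pt "0 0 0 0 0 0 0" --pt "0 0 0 0 0 0 0" --pt "0 0 0 0 0 0 0"

```text
time_s: 22.7
position: [0.5132, 0.2835, 0.0929]
tool_rot: [0.612, 0.612, 0.354, -0.354]
wrist_force: [-0.1, 0.2, -1.0]
opening: 0.052
gripper_force: 20.0
```

>>> send_rows --pt "0 0 0 -0.5 0 0.3 0" --pt "0 0 0 0 0 0 0" --pt "0 0 0 0 0 0 0" --pt "0 0 0 0 0 0 0" --pt "0 0 0 0 0 0 0"

```text
time_s: 23.2
position: [0.5133, 0.2835, 0.0924]
tool_rot: [0.612, 0.612, 0.354, -0.354]
wrist_force: [-0.2, 0.1, -0.3]
opening: 0.0524
gripper_force: 20.0
```

>>> send_rows --pt "0 0 0 -0.5 0 0.3 0" --pt "0 0 0 0 0 0 0" --pt "0 0 0 0 0 0 0" --pt "0 0 0 0 0 0 0" --pt "0 0 0 0 0 0 0"

```text
time_s: 23.7
position: [0.5133, 0.2836, 0.092]
tool_rot: [0.612, 0.612, 0.354, -0.354]
wrist_force: [-0.6, -1.4, 3.1]
opening: 0.0519
gripper_force: 20.0
```

Contact at 3 N: the rim is on the collar. Release and back straight out.

>>> send_rows --pt "0 0 0 0 0 0 0.65" --pt "0 0 0 0 0 0 0.75" --pt "0 0 0 0 0 0 0.75" --pt "0 0 0 0 0 0 0.75" --pt "0 0 0 0 0 0 0.75"

```text
time_s: 24.2
position: [0.5133, 0.2835, 0.0917]
tool_rot: [0.612, 0.612, 0.354, -0.354]
wrist_force: [-0.3, -0.6, -0.4]
opening: 0.066
gripper_force: 0.0
```

>>> send_rows --pt "0 0 0 0 0 -10 0.75" --pt "0 0 0 0 0 -25 0.75" --pt "0 0 0 0 0 -40 0.75" --pt "0 0 0 0 0 -40 0.75" --pt "0 0 0 0 0 -40 0.75"

```text
time_s: 24.7
position: [0.5129, 0.1474, 0.17]
tool_rot: [0.613, 0.612, 0.354, -0.354]
wrist_force: [0.5, 0.4, -0.2]
opening: 0.0661
gripper_force: 0.0
```

Run:
```python
from h import *
p,W,o=wrist(); print(o['position'],o['opening'],o['wrist_force'])
P2,W2=fixed("scene")
for nm,w in(("wrist",W),("scene",W2)):
    Q=w[(abs(w[...,0]-.514)<.03)&(abs(w[...,1]-.27)<.03)&(abs(w[...,2]-.132)<.006)]
    if len(Q)<20: print(nm,len(Q)); continue
    A=np.c_[Q[:,:2]-Q[:,:2].mean(0),np.ones(len(Q))]; c=np.linalg.lstsq(A,Q[:,2],rcond=None)[0]
    print(nm,len(Q),cv2.minAreaRect((Q[:,:2]*1000).astype(np.float32)),c[2],np.degrees(c[:2]))
a=cv2.resize(p,(400,300)); b=cv2.resize(P2[160:280,290:450],(400,300),interpolation=cv2.INTER_CUBIC)
cv2.imwrite("pics/end.png",np.hstack([a,b])[...,::-1])
```

```text
[0.51285955 0.14736853 0.1700073 ] 0.06608352563951757 [ 0.48553295  0.36605901 -0.15659715]
wrist 2973 ((512.3675537109375, 269.9084167480469), (52.074520111083984, 51.85239791870117), 89.96856689453125) 0.13044534392143606 [0.0107712  1.62355394]
scene 343 ((515.4150390625, 270.3202819824219), (54.55989456176758, 51.6925048828125), 0.5717667937278748) 0.13080371914048777 [-1.3474103   0.27408455]
```

View pics/end.png

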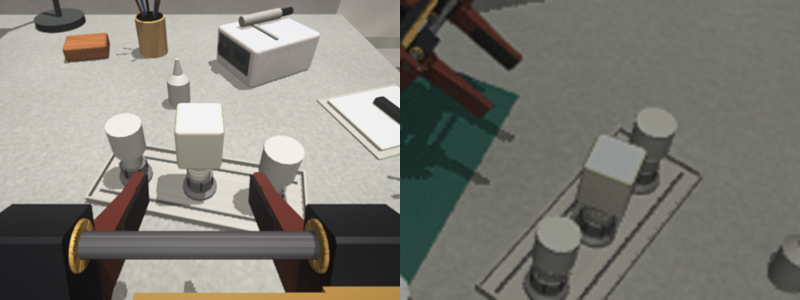

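The bottle stands upright on the middle peg, at (200,140) in the left half and (605,190) in the right. It is centred at (0.512, 0.270), both neighbours are undisturbed, and the gripper is clear.

```bash
python3 -c "
from rig import *
print(finish_job())"
```

```text
the job is handed in; nothing more can be done
None
```

The rinsed bottle now stands upside down on the free middle peg, its mouth on the collar (3 N contact at release); I saw nothing else disturbed and handed the job in at about 25 s.

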